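# Set the stop and load the jig

## Robot

A 6-joint arm with a two-finger parallel gripper is mounted at the origin on a cart in front of the work surface, level with it; the furniture and walls round the work are solid. World frame = base frame: x ahead of the robot, y to its left, z up, the work surface at z = 0. Lengths are in m, angles in rad, forces in N, time in s.
With the tool pointing down it reaches from about 0.375 to 0.9 m from the base axis. Payload 3.1 kg.
Tool frame: the origin (TCP) lies at the very end of the fingers, on their centre line; the grasp point (between the pads) lies 19 mm behind it; z points along the fingers, y is the line along which they close (so a half turn about z gives the same grasp; the last joint's range is limited). The gripper opens to 87 mm and grips with 3 to 60 N. Pads are 19 mm wide; open, the fingers measure 117 mm over their backs; the gripper's body (75 mm by 190 mm) begins 51 mm behind the grasp point.
Start: joints at [-1.468, 0.527, 1.433, -0, 1.181, -0.178], TCP at [0.173, -0.6, 0.223] pointing down, gripper open.
Joint ranges: [-3.08, 3.08], [-0.75, 2.2], [0.22, 2.44], [-1.43, 4.57], [0, 2.65], [-2.85, 2.85]. Speed limits (rad/s): [2.79, 2.79, 3.14, 3.14, 3.14, 3.14].

## Interface

Orientations are given as a unit quaternion [x, y, z, w].
In Python, from rig import status, viewer, robot gives the robot as it stands.
- The arm moves only by the tool arm_command, never from a script. Its arguments are lists of equal length, an entry for each row: "delta_rot": the turn, a rotation vector about the tool's x, y, z in degrees, a list of three; "delta_pos": the shift along the tool's x, y, z in m, a list of three; "gripper": the closure, from -1 (fully open) to 1 (shut). In form: {"delta_rot": [[rx, ry, rz], ...], "delta_pos": [[dx, dy, dz], ...], "gripper": [gripper, ...]}. A call has 1 to 12 rows; each row is the pose to reach, as a shift and turn from the pose commanded when the call began, along the tool's axes at that moment; what a row does not reach only later rows make up. A row lasts 1/12 s, in which the tool goes at most 41.7 mm and 7.16 degrees, less where a joint would pass 70% of its speed; a pose out of reach is approached as far as the arm can. A call with a gripper value outside its range is refused whole. The fingers move at their own pace and stop on an object; "grip_force" is the grip in N (left out, the last holds). Time passes only in rows, so rows that repeat a pose let the fingers close. It gives the time, the measured TCP pose, the force, the opening and the grip force at its end, in the units of the state.
- status.get_obs(): the state, without advancing time (a new reading comes with each control period).
- viewer.camera(name): name is "side" or "top"; returns a dict with "pixels" (384x512x3 uint8, blue, green, red), "fx", "fy", "cx", "cy" (pixels), "k1" (the pictures are not rectified: a ray, as slopes to the right and down, at radius r is drawn at 1 + k1 r^2 times it, then the intrinsics apply), "pose" (4x4, takes a point from camera to world coordinates). Camera axes: x right, y down, z forward; pixel columns grow to the right and rows downward; lengths in m; the calibration is good to about 2 mm. A picture is of the moment at which its call begins. There is no depth.
- robot.hand_in(): hands the job in; it is judged then, once.
The state is a dict: "time": time; "q": joint angles; "joint_velocities": joint speeds; "joint_torque": joint torques, N m; "position": TCP position; "tool_rot": TCP orientation; "ft_force": force on the tool from outside, world axes, zero at the start; "moment": the same for the moment, N m; "grip_width": finger opening in m; "grip_force": force on a finger pad.
Only numpy, scipy, OpenCV 4.12 (cv2) and the standard library are available. Lean on these libraries where they do the work, as an engineer would, in place of code of your own. Each camera call takes 0.05 s, during which the arm holds its last target. There are 200 camera calls.

## Task

Set the length jig and load it: first push the stiff stop block toward the fence in small taps until the line on it meets the mark lines on the channel walls, without pushing it past them. Then take the aluminium module box out of its cradle (there it can be gripped only by its ends, so put it down and take it again by its long sides) and lower it, without dropping it, flat onto the grey rest between fence and stop, centred and lined up with the jig. Leave the stop on its mark and the other things where they are.

Things in the scene. Friction and masses are not known exactly. Their poses are not given: they have to be found in the camera images.
- jig: Length jig, fixed to the desk. Dark steel base 88 mm wide, 8 mm thick, from x = -132 to +120 mm; origin under it on the centre line; x along the channel toward the fence, z up. Two aluminium channel walls from x = -130 to +34 mm, inner faces 64 and outer faces 84 mm apart, tops 46 mm above the desk; the channel is open above and at its rear (-x) end. From x = +34 mm to the fence the sides are open.
- fence (a point): Centre of the face of the jig's fixed aluminium fence (faces the stop), at x = +104 mm in the jig's frame, 27 mm above the desk. The fence is 14 mm thick and 64 mm wide, its top 46 mm above the desk.
- stop (a joint): Travel of the stop block along the jig's +x, toward the fence (m). 0 is fully back, 0.060 on the mark, and it can go past it to 0.10. Stiff (about 8 N to move); stays where it is left. On the mark its front face is 67 mm from the fence. Starts between 0.005 and 0.035.
- stop_back (a point): Centre of the rear (pushing) face of the stop block, 27.5 mm above the desk; the upright face is 62.5 mm wide, 37 mm high. Moves with the block; x toward the fence. The grey block is 92 mm long (along the travel) and fills the channel, its top level with the wall tops, so it cannot be gripped: it is pushed here, from behind, inside the channel.
- stop_line (a point): Middle of the thin black line across the top of the stop block, 46 mm above the desk. Moves with the block.
- mark (a point): The point, 46 mm above the desk, midway between the two short black mark lines on the tops of the channel walls. The block is on the mark when stop_line is here.
- nest (a point): Centre of the top of the grey plastic rest (54 mm along the jig x 36 mm across, top 14 mm above the desk, 6 mm above the base plate), between fence and stop; 33.5 mm from the fence's face. Axes as the jig's. The module's underside lies here, long way along the jig's x, either way round.
- module_center (a point): Centre of the aluminium module box, 60 mm (its x) x 40 mm (its y) x 26 mm (z), 0.16 kg, with a paper label and four screws on its lid; 13 mm above its underside. It starts in the cradle, underside 4 mm above the desk.
- cradle: Black cradle fixed to the desk, 76 (x) x 58 mm (y), floor 4 mm thick, origin under its centre. Pocket 64 x 44 mm, long way along x. Its long side walls (at +-y, 6 mm thick) rise 34 mm above the desk, 4 mm over the module's top, so the module can be gripped there only by its ends (60 mm apart, along x); the end lips (at +-x, 5 mm thick) rise only 10 mm above the desk.
- tape_roll: Bystander: roll of amber tape, 62 mm across, 20 mm high; origin under its centre.
- nozzle_0: Bystander: grey metal nozzle, 24 mm across, 28 mm high; origin under its centre.
- loupe: Bystander: black loupe, 35 mm across, 26 mm high; origin under its centre.
Things that resemble listed ones, but are neither listed nor needed, are in the scene too. Of the things that look like the part that bears module_center, take the one that is farthest from the robot's base at the start.

How it is judged:
By the outcome, as a careful person would: the job done as asked, in the order asked, and still so for the second after the job is handed in, with the robot touching nothing.
It also fails if it takes over 72 s, if anything falls off the work surface, if the arm or the gripper's body presses on something with over 40 N, if the wrist force passes 120 N, or if a joint passes its speed limit or range.

## Working session

There is one attempt and no reset: what is moved stays moved. The work goes in short steps, Python scripts to look and compute and a tool call to move; the robot and the scene stay as the last step left them, time stands still between calls to the robot, and variables do not carry over. Pictures are saved under pics/ and viewed, at most 10 in all, crops included, and the job is handed in when it is done.

Besides the shell and the picture viewer there is one more tool, called by a JSON object that holds its "method" and its "body". arm_command: Moves the arm, as the interface text tells. Its arguments: {"type":"object","properties":{"delta_rot":{"type":"array","items":{"type":"array","items":{"type":"number"}}},"delta_pos":{"type":"array","items":{"type":"array","items":{"type":"number"}}},"gripper":{"type":"array","items":{"type":"number"}},"grip_force":{"type":"number"}},"required":["delta_rot","delta_pos","gripper"]}

```bash
ls; mkdir -p pics; cat > h.py <<'E'
import numpy as np, cv2
from rig import status, viewer, robot
def cam(name,fn=None):
    c=viewer.camera(name)
    if fn: cv2.imwrite('pics/'+fn,c['pixels'])
    return c
def ray(c,u,v):
    x=(u-c['cx'])/c['fx'];y=(v-c['cy'])/c['fy'];rd=np.hypot(x,y);r=rd
    for _ in range(30): r=rd/(1+c['k1']*r*r)
    s=r/rd if rd>0 else 1
    T=np.array(c['pose']);return T[:3,3],T[:3,:3]@np.array([x*s,y*s,1])
def at_z(c,u,v,z):
    o,d=ray(c,u,v);return o+d*(z-o[2])/d[2]
def proj(c,p):
    T=np.array(c['pose']);q=T[:3,:3].T@(np.array(p)-T[:3,3]);x,y=q[0]/q[2],q[1]/q[2];k=1+c['k1']*(x*x+y*y)
    return np.array([c['fx']*x*k+c['cx'],c['fy']*y*k+c['cy']])
E
python3 - <<'E'
from h import *
import pickle
for n in ('top','side'):
    c=cam(n); pickle.dump(c,open(n+'0.pkl','wb'))
    print(n,c['fx'],c['cx'],c['cy'],c['k1'],np.round(c['pose'],3).tolist())
    cv2.imwrite(f'pics/{n}0.png',cv2.resize(c['pixels'],(800,600),interpolation=cv2.INTER_CUBIC))
print(status.get_obs())
E
```

```text
pics
top 366.03183020638875 253.98547018711955 189.0573790674158 -0.08546351857132618 [[0.008, -0.982, 0.189, 0.405], [-1.0, -0.01, -0.01, -0.127], [0.012, -0.189, -0.982, 0.913], [0.0, 0.0, 0.0, 1.0]]
side 455.08362331195696 259.9178747292565 189.10260114821054 -0.14411551712285034 [[0.975, 0.182, -0.13, 0.742], [0.224, -0.829, 0.512, -0.78], [-0.015, -0.528, -0.849, 1.11], [0.0, 0.0, 0.0, 1.0]]
{'time': 0.1, 'q': array([-1.46851810e+00,  5.28344028e-01,  1.43373153e+00, -2.53304241e-05,
        1.18140961e+00, -1.78507137e-01]), 'joint_velocities': array([-0.00038305, -0.00168903, -0.00247267, -0.00050449, -0.00117535,
        0.00129593]), 'joint_torque': array([-3.04892239e-05, -4.40985632e+01, -1.77151537e+01,  6.34804065e-02,
        5.34531777e-02, -4.30133753e-05]), 'position': array([ 0.17314474, -0.59987338,  0.22170098]), 'tool_rot': array([ 9.90160006e-01,  1.39936651e-01,  2.43532174e-05, -9.46014404e-04]), 'ft_force': array([ 0.04419803, -0.14597966,  0.04361798]), 'moment': array([ 0.01807251,  0.01937389, -0.0405043 ]), 'grip_force': 0.0, 'grip_width': 0.08702554278776434}
```

View pics/top0.png

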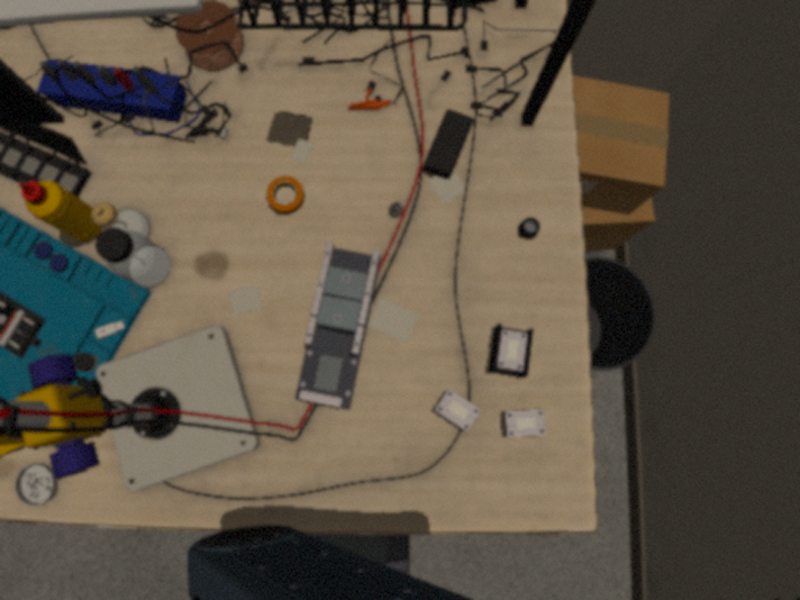

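View pics/side0.png

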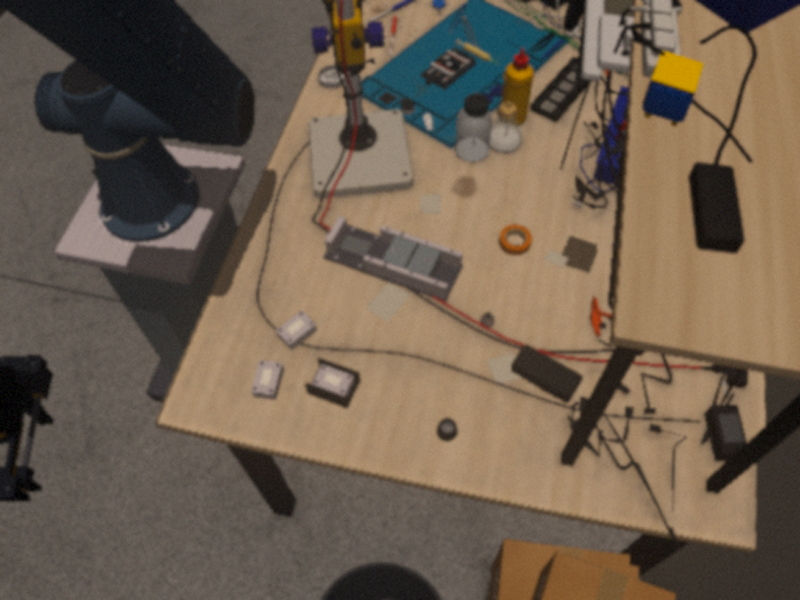

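Top view: the jig runs from its fence at about (325,400) up to its open rear at (352,250). The cradle with the target module is at (512,350), and the two decoys are at (457,410) and (523,423). The side view agrees. Next I'll enlarge both areas.

```bash
python3 - <<'E'
import pickle,cv2,numpy as np
c=pickle.load(open('top0.pkl','rb'))['pixels']; s=pickle.load(open('side0.pkl','rb'))['pixels']
def crop(p,x,y,w,h,k):
    im=cv2.resize(p[y:y+h,x:x+w],None,fx=k,fy=k,interpolation=cv2.INTER_CUBIC)
    im=cv2.convertScaleAbs(im,alpha=1.3,beta=0)
    for i in range(0,w,10): cv2.line(im,(i*k,0),(i*k,6),(0,255,0),1); cv2.putText(im,str(x+i),(i*k,16),0,.33,(0,0,255),1)
    for i in range(0,h,10): cv2.line(im,(0,i*k),(6,i*k),(0,255,0),1); cv2.putText(im,str(y+i),(8,i*k+4),0,.33,(0,0,255),1)
    return im
a=crop(c,185,150,65,120,5); b=crop(c,300,200,50,50,8)
o=np.zeros((600,725,3),np.uint8);o[:,:325]=a;o[:400,325:]=b
cv2.imwrite('pics/c1.png',o)
a=crop(s,200,135,105,60,7);b=crop(s,190,222,46,44,5)
o=np.zeros((420+220-60,735,3),np.uint8)[:640];o=np.zeros((600,735,3),np.uint8);o[:420]=a;o[420:]=0
b=crop(s,185,225,50,45,4);o[420:,:200]=b
cv2.imwrite('pics/c2.png',o)
E
```

```text
(no output)
```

View pics/c1.png

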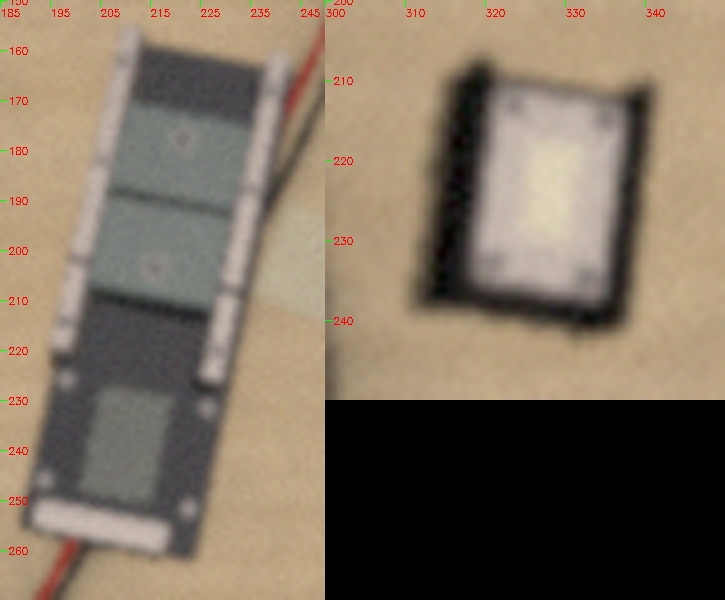

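View pics/c2.png

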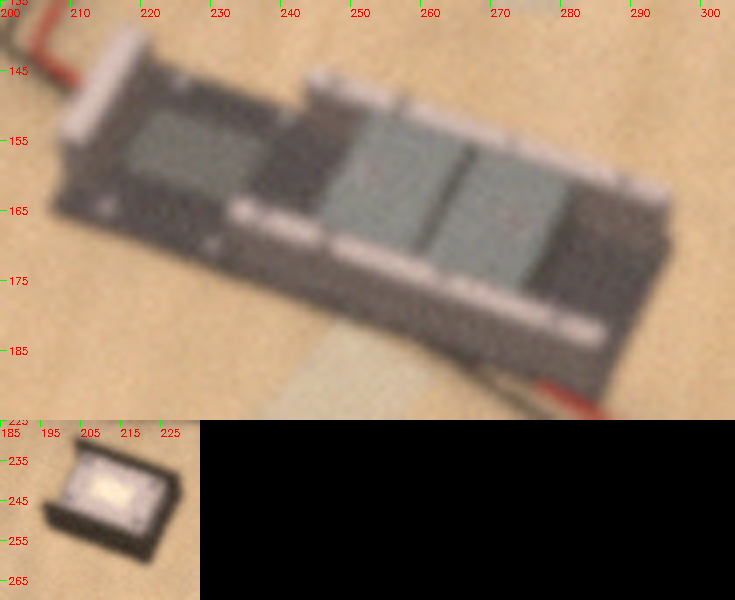

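The crops show:
- **Stop line:** about (207–232, 188–193) in the top picture.
- **Marks:** wall ticks at (201,202) and (231,208).
- **Module:** a white lid inside the black cradle, corners about (320.6,209.8) to (335,238).

I'll fit the poses from both views.

```bash
cat > fit.py <<'E'
from h import *
import pickle
from scipy.optimize import least_squares
T=pickle.load(open('top0.pkl','rb'));S=pickle.load(open('side0.pkl','rb'))
t=lambda X,Y:(185+X/5,150+Y/5); s=lambda X,Y:(200+X/7,135+Y/7)
Z=.046
# jig: (cam, pix, x,y,z, moves)
J=[(T,t(290,58),-.130,.042,Z,0),(T,t(267,55),-.130,.032,Z,0),(T,t(121,30),-.130,-.042,Z,0),(T,t(141,35),-.130,-.032,Z,0),
(T,t(200,380),.034,.032,Z,0),(T,t(224,386),.034,.042,Z,0),(T,t(52,350),.034,-.042,Z,0),(T,t(73,353),.034,-.032,Z,0),
(T,t(35,500),.104,-.032,Z,0),(T,t(172,526),.104,.032,Z,0),
(T,t(100,388),.0435,-.018,.014,0),(T,t(171,396),.0435,.018,.014,0),(T,t(154,502),.0975,.018,.014,0),(T,t(80,493),.0975,-.018,.014,0),
(T,t(20,526),.120,-.044,.008,0),(T,t(195,560),.120,.044,.008,0),
(S,s(312,68),.034,-.042,Z,0),(S,s(668,185),-.130,-.042,Z,0),(S,s(665,205),-.130,-.032,Z,0),(S,s(238,198),.034,.032,Z,0),
(S,s(228,219),.034,.042,Z,0),(S,s(606,325),-.130,.032,Z,0),(S,s(598,345),-.130,.042,Z,0),(S,s(150,40),.104,-.032,Z,0),(S,s(83,143),.104,.032,Z,0),
(S,s(152,105),.0975,-.018,.014,0),(S,s(268,143),.0435,-.018,.014,0),(S,s(235,203),.0435,.018,.014,0),(S,s(122,160),.0975,.018,.014,0),
(S,s(52,208),.120,.044,.008,0),
(T,t(135,105),-.115,-.031,Z,1),(T,t(250,125),-.115,.031,Z,1),(T,t(88,288),-.023,-.031,Z,1),(T,t(212,306),-.023,.031,Z,1),
(S,s(570,183),-.115,-.031,Z,1),(S,s(525,285),-.115,.031,Z,1),(S,s(370,113),-.023,-.031,Z,1),(S,s(320,213),-.023,.031,Z,1)]
def fit(P,p0,cams):
    def f(p):
        r=[];c,sn=np.cos(p[2]),np.sin(p[2])
        for C,uv,x,y,z,m in P:
            x=x+m*p[3]
            if C not in cams: continue
            r+=list(proj(C,[p[0]+c*x-sn*y,p[1]+sn*x+c*y,z])-uv)
        return np.array(r)
    o=least_squares(f,p0,loss='soft_l1',f_scale=.6)
    return o.x,np.sqrt(np.mean(f(o.x)**2))
class L(list):
    def __contains__(s,c): return any(c is k for k in s)
if __name__=='__main__':
    for cams in (L([T]),L([S]),L([T,S])):
        p,e=fit(J,[.55,-.13,3.3,.02],cams);print('jig',np.round(p,4),np.degrees(p[2]).round(2),e.round(2))
    c,sn=np.cos(p[2]),np.sin(p[2])
    def tojig(q): d=q[:2]-p[:2];return np.round([1e3*(c*d[0]+sn*d[1]),1e3*(-sn*d[0]+c*d[1])],1)
    for nm,C,uv in [('lineT',T,t(173,200)),('markTl',T,t(80,262)),('markTr',T,t(230,290)),('lineS',S,s(448,198)),('markSu',S,s(405,105)),('markSl',S,s(322,243))]: print(nm,tojig(at_z(C,*uv,Z)))
    b=lambda X,Y:(300+(X-325)/8,200+Y/8); d=lambda X,Y:(185+X/4,225+(Y-420)/4)
    M=[(T,b(490,78),.03,.02,.03,0),(T,b(632,92),.03,-.02,.03,0),(T,b(606,305),-.03,-.02,.03,0),(T,b(468,290),-.03,.02,.03,0),
       (S,d(85,452),-.03,.02,.03,0),(S,d(168,478),.03,.02,.03,0),(S,d(145,535),.03,-.02,.03,0),(S,d(60,505),-.03,-.02,.03,0)]
    for cams in (L([T]),L([S]),L([T,S])):
        p,e=fit(M,[.45,-.4,0,0],cams);print('mod',np.round(p[:3],4),np.degrees(p[2]).round(2),e.round(2))
    for C,uv in [(T,(529*.64,228*.64)),(T,(285*.64,195*.64)),(T,(396*.64,210*.64)),(T,(457*.64,410*.64)),(T,(523*.64,423*.64))]: print(np.round(at_z(C,*uv,.02),3))
E
python3 fit.py
```

```text
jig [ 0.5211 -0.0434  2.9611  0.0235] 169.66 0.63
jig [ 0.5246 -0.0436  2.9633  0.0233] 169.78 0.66
jig [ 0.5225 -0.0434  2.9623  0.0237] 169.73 0.79
lineT [-46.9   1.3]
markTl [ -8.9 -36.4]
markTr [-9.2 37. ]
lineS [-48.6  -0.8]
markSu [-13.7 -37.5]
markSl [-10.2  39.2]
mod [ 0.4904 -0.3165 -0.124 ] -7.1 0.92
mod [ 0.4949 -0.3168 -0.12  ] -6.88 0.28
mod [ 0.4935 -0.3165 -0.1182] -6.78 0.95
[ 0.692 -0.352  0.02 ]
[0.744 0.05  0.02 ]
[ 0.719 -0.134  0.02 ]
[ 0.398 -0.23   0.02 ]
[ 0.378 -0.332  0.02 ]
```

Fit: jig origin (0.5225, −0.0434), yaw 169.7°, stop travel about 0.0235, module at (0.493, −0.3165), yaw −6.8°. All within reach and the sizes agree. A helper will turn a target pose into tool-frame deltas.

```bash
cat >> h.py <<'E'
from scipy.spatial.transform import Rotation as R
JO=np.array([.5225,-.0434]);JY=np.radians(169.73)
def jig2w(x,y,z):
    c,s=np.cos(JY),np.sin(JY);return np.array([JO[0]+c*x-s*y,JO[1]+s*x+c*y,z])
def delta(target,yaw_deg):
    "tool-frame shift and turn to a tool-down pose with tool x at yaw_deg"
    o=status.get_obs();Rc=R.from_quat(o['tool_rot']);Rt=R.from_euler('ZX',[yaw_deg,180],degrees=True)
    d=Rc.inv().apply(np.array(target)-o['position']);r=np.degrees((Rc.inv()*Rt).as_rotvec())
    print('target',np.round(target,4),'dpos',np.round(d,4),'drot',np.round(r,2),'pos',o['position'].round(4),'t',o['time'],'F',o['ft_force'].round(1))
E
python3 -c "
from h import *
delta(jig2w(-.114,0,.12),169.73-180)
delta(jig2w(-.114,0,.025),169.73-180)"
```

```text
target [ 0.6347 -0.0637  0.12  ] dpos [ 0.592  -0.3871  0.1026] drot [-1.100e-01  1.000e-02  2.636e+01] pos [ 0.1731 -0.5999  0.2217] t 0.1 F [ 0.  -0.1  0. ]
target [ 0.6347 -0.0637  0.025 ] dpos [ 0.592  -0.3869  0.1976] drot [-1.100e-01  1.000e-02  2.636e+01] pos [ 0.1731 -0.5999  0.2217] t 0.1 F [ 0.  -0.1  0. ]
```

{"method": "arm_command", "body": {"delta_rot": [[0, 0, 5], [0, 0, 10], [0, 0, 15], [0, 0, 20], [0, 0, 26.3], [0, 0, 26.3], [0, 0, 26.3], [0, 0, 26.3], [0, 0, 26.3], [0, 0, 26.3], [0, 0, 26.3], [0, 0, 26.3]], "delta_pos": [[0.592, -0.387, 0.04], [0.592, -0.387, 0.04], [0.592, -0.387, 0.04], [0.592, -0.387, 0.04], [0.592, -0.387, 0.04], [0.592, -0.387, 0.04], [0.592, -0.387, 0.04], [0.592, -0.387, 0.04], [0.592, -0.387, 0.04], [0.592, -0.387, 0.04], [0.592, -0.387, 0.04], [0.592, -0.387, 0.04]], "gripper": [1, 1, 1, 1, 1, 1, 1, 1, 1, 1, 1, 1], "grip_force": 20}}

```text
time: 1.1
position: [0.4998, -0.2203, 0.194]
tool_rot: [0.996, -0.089, -0.0, -0.0]
ft_force: [0.2, -0.6, 0.3]
grip_width: 0.0152
grip_force: 0.0
```

```bash
python3 -c "
from h import *
delta(jig2w(-.114,0,.08),169.73-180)"
```

```text
target [ 0.6347 -0.0637  0.08  ] dpos [ 0.1051 -0.178   0.1139] drot [-0.01  0.04  0.06] pos [ 0.4998 -0.2203  0.194 ] t 1.1 F [ 0.2 -0.6  0.3]
```

{"method": "arm_command", "body": {"delta_rot": [[0, 0, 0], [0, 0, 0], [0, 0, 0], [0, 0, 0], [0, 0, 0], [0, 0, 0], [0, 0, 0], [0, 0, 0], [0, 0, 0], [0, 0, 0]], "delta_pos": [[0.035, -0.06, 0.01], [0.07, -0.12, 0.02], [0.105, -0.178, 0.03], [0.105, -0.178, 0.05], [0.105, -0.178, 0.114], [0.105, -0.178, 0.114], [0.105, -0.178, 0.114], [0.105, -0.178, 0.114], [0.105, -0.178, 0.114], [0.105, -0.178, 0.114]], "gripper": [1, 1, 1, 1, 1, 1, 1, 1, 1, 1]}}

```text
time: 1.93
position: [0.6346, -0.0671, 0.0821]
tool_rot: [0.996, -0.09, 0.001, 0.0]
ft_force: [0.3, 0.3, 0.2]
grip_width: 0.0002
grip_force: 0.0
```

```bash
python3 -c "
from h import *
delta(jig2w(-.114,0,.025),169.73-180)
c=cam('top');im=c['pixels'][120:270,160:360];cv2.imwrite('pics/a1.png',cv2.resize(im,(800,600),interpolation=cv2.INTER_CUBIC))"
```

```text
target [ 0.6347 -0.0637  0.025 ] dpos [-0.0007 -0.0033  0.0571] drot [ 0.04 -0.16 -0.  ] pos [ 0.6346 -0.0671  0.0821] t 1.9333 F [0.3 0.3 0.2]
```

View pics/a1.png

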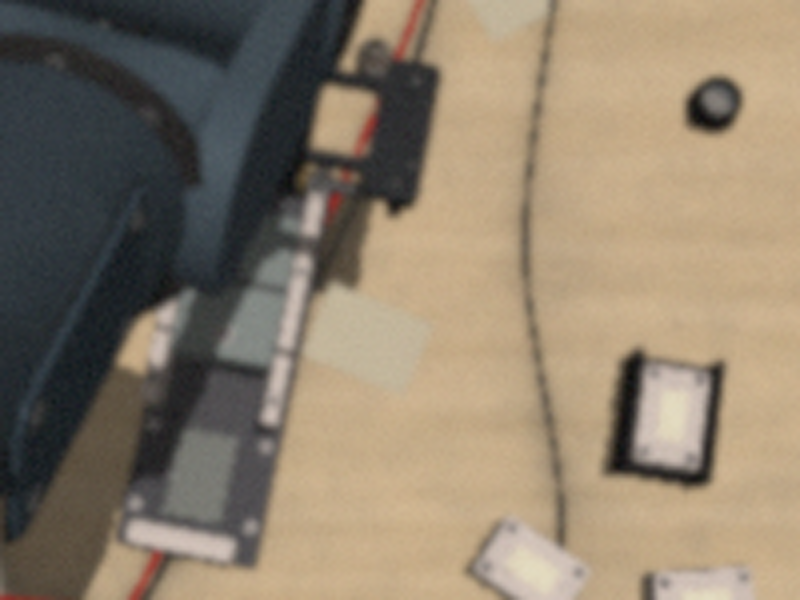

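{"method": "arm_command", "body": {"delta_rot": [[0, 0, 0], [0, 0, 0]], "delta_pos": [[0, 0, 0], [0, 0, 0]], "gripper": [1, 1]}}

```text
time: 2.15
position: [0.6345, -0.0669, 0.0823]
tool_rot: [0.996, -0.09, 0.002, 0.0]
ft_force: [-0.9, -0.2, -0.6]
grip_width: 0.0004
grip_force: 0.0
```

```bash
python3 -c "
from h import *
delta(jig2w(-.114,0,.025),169.73-180)"
```

```text
target [ 0.6347 -0.0637  0.025 ] dpos [-0.0006 -0.0032  0.0573] drot [ 0.02 -0.18 -0.02] pos [ 0.6345 -0.0669  0.0823] t 2.15 F [-0.9 -0.2 -0.6]
```

{"method": "arm_command", "body": {"delta_rot": [[0, 0, 0], [0, 0, 0], [0, 0, 0], [0, 0, 0], [0, 0, 0], [0, 0, 0]], "delta_pos": [[0, -0.003, 0.01], [0, -0.003, 0.025], [0, -0.003, 0.04], [0, -0.003, 0.057], [0, -0.003, 0.057], [0, -0.003, 0.057]], "gripper": [1, 1, 1, 1, 1, 1]}}

```text
time: 2.65
position: [0.6334, -0.0625, 0.0223]
tool_rot: [0.996, -0.089, -0.001, -0.0]
ft_force: [0.0, 0.0, 0.5]
grip_width: 0.0004
grip_force: 0.0
```

```bash
python3 -c "
from h import *
delta(jig2w(-.0915-.0095,0,.025),169.73-180)"
```

```text
target [ 0.6219 -0.0614  0.025 ] dpos [-0.0116  0.001  -0.0027] drot [-0.02  0.15  0.05] pos [ 0.6334 -0.0625  0.0223] t 2.65 F [0.  0.  0.5]
```

{"method": "arm_command", "body": {"delta_rot": [[0, 0, 0], [0, 0, 0], [0, 0, 0], [0, 0, 0], [0, 0, 0], [0, 0, 0]], "delta_pos": [[-0.003, 0.001, -0.002], [-0.006, 0.001, -0.002], [-0.009, 0.001, -0.002], [-0.012, 0.001, -0.002], [-0.012, 0.001, -0.002], [-0.012, 0.001, -0.002]], "gripper": [1, 1, 1, 1, 1, 1]}}

```text
time: 3.15
position: [0.6226, -0.0616, 0.0259]
tool_rot: [0.996, -0.089, 0.0, 0.0]
ft_force: [0.0, -0.1, 0.6]
grip_width: 0.0006
grip_force: 0.1
```

{"method": "arm_command", "body": {"delta_rot": [[0, 0, 0], [0, 0, 0], [0, 0, 0], [0, 0, 0]], "delta_pos": [[-0.002, 0, 0], [-0.004, 0, 0], [-0.004, 0, 0], [-0.004, 0, 0]], "gripper": [1, 1, 1, 1]}}

```text
time: 3.48
position: [0.6224, -0.0616, 0.026]
tool_rot: [0.996, -0.089, 0.004, 0.0]
ft_force: [7.0, 0.2, -2.4]
grip_width: 0.0004
grip_force: 3.0
```

{"method": "arm_command", "body": {"delta_rot": [[0, 0, 0], [0, 0, 0], [0, 0, 0], [0, 0, 0]], "delta_pos": [[-0.002, 0, 0], [-0.004, 0, 0], [-0.004, 0, 0], [-0.004, 0, 0]], "gripper": [1, 1, 1, 1]}}

```text
time: 3.82
position: [0.6194, -0.0611, 0.026]
tool_rot: [0.996, -0.089, 0.005, 0.001]
ft_force: [8.8, -0.2, -3.6]
grip_width: 0.0003
grip_force: 3.7
```

Contact came at x = 0.6224 against a predicted 0.6219, so the fit is good. I'll keep tapping and stop short of the mark.

{"method": "arm_command", "body": {"delta_rot": [[0, 0, 0], [0, 0, 0], [0, 0, 0], [0, 0, 0], [0, 0, 0], [0, 0, 0], [0, 0, 0], [0, 0, 0], [0, 0, 0], [0, 0, 0], [0, 0, 0], [0, 0, 0]], "delta_pos": [[-0.002, 0, 0], [-0.004, 0, 0], [-0.006, 0, 0], [-0.008, 0, 0], [-0.008, 0, 0], [-0.01, 0, 0], [-0.012, 0, 0], [-0.014, 0, 0], [-0.016, 0, 0], [-0.018, 0, 0], [-0.018, 0, 0], [-0.018, 0, 0]], "gripper": [1, 1, 1, 1, 1, 1, 1, 1, 1, 1, 1, 1]}}

```text
time: 4.82
position: [0.6018, -0.0578, 0.026]
tool_rot: [0.996, -0.089, 0.005, 0.0]
ft_force: [6.9, 0.6, -4.1]
grip_width: 0.0004
grip_force: 3.8
```

{"method": "arm_command", "body": {"delta_rot": [[0, 0, 0], [0, 0, 0], [0, 0, 0], [0, 0, 0], [0, 0, 0], [0, 0, 0], [0, 0, 0]], "delta_pos": [[-0.002, 0, 0], [-0.004, 0, 0], [-0.006, 0, 0], [-0.008, 0, 0], [-0.01, 0, 0], [-0.01, 0, 0], [-0.01, 0, 0]], "gripper": [1, 1, 1, 1, 1, 1, 1]}}

```text
time: 5.4
position: [0.592, -0.056, 0.026]
tool_rot: [0.996, -0.09, 0.005, 0.0]
ft_force: [7.9, 1.4, -3.7]
grip_width: 0.0005
grip_force: 3.8
```

```bash
python3 -c "
from h import *
delta(jig2w(-.055-.0095,0,.025),169.73-180)
ims=[]
c=cam('top');d=cam('side')
k=7
a=cv2.resize(c['pixels'][150:222,190:244],None,fx=k,fy=k,interpolation=cv2.INTER_CUBIC)
b=cv2.resize(d['pixels'][138:195,230:290],None,fx=k,fy=k,interpolation=cv2.INTER_CUBIC)
o=np.zeros((510,800,3),np.uint8);o[:a.shape[0],:a.shape[1]]=a;o[:b.shape[0],380:380+b.shape[1]]=b
cv2.imwrite('pics/a2.png',cv2.convertScaleAbs(o,alpha=1.4))"
```

```text
target [ 0.586  -0.0549  0.025 ] dpos [-0.0062  0.      0.001 ] drot [-0.01 -0.63 -0.  ] pos [ 0.592 -0.056  0.026] t 5.4 F [ 7.9  1.4 -3.7]
```

View pics/a2.png

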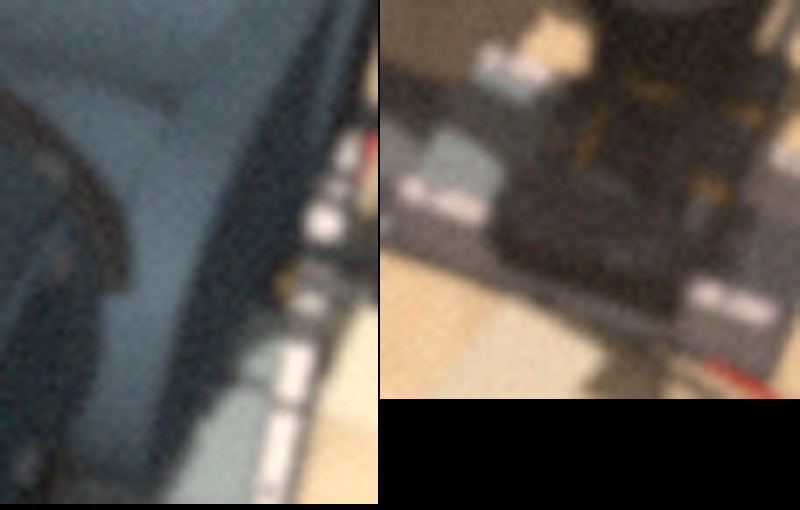

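The top view shows the stop line at crop (250,378) and the wall mark at (290,402), so about 5.8 mm remain; kinematics give 5.3–6.2 mm. I'll tap 4 mm more, then clear the view to look.

{"method": "arm_command", "body": {"delta_rot": [[0, 0, 0], [0, 0, 0], [0, 0, 0], [0, 0, 0], [0, 0, 0]], "delta_pos": [[-0.001, 0, 0], [-0.002, 0, 0], [-0.003, 0, 0], [-0.004, 0, 0], [-0.004, 0, 0]], "gripper": [1, 1, 1, 1, 1]}}

```text
time: 5.92
position: [0.5883, -0.0553, 0.026]
tool_rot: [0.996, -0.09, 0.006, 0.0]
ft_force: [8.2, 1.1, -3.8]
grip_width: 0.0007
grip_force: 3.9
```

{"method": "arm_command", "body": {"delta_rot": [[0, 0, 0], [0, 0, 0], [0, 0, 0], [0, 0, 0], [0, 0, 0], [0, 0, 0], [0, 0, 0], [0, 0, 0], [0, 0, 0], [0, 0, 0], [0, 0, 0], [0, 0, 0]], "delta_pos": [[0.01, 0, 0], [0.018, 0, 0], [0.018, 0, -0.03], [0.018, 0, -0.07], [0.018, 0.04, -0.09], [0.018, 0.08, -0.09], [0.018, 0.12, -0.09], [0.018, 0.16, -0.09], [0.018, 0.2, -0.09], [0.018, 0.24, -0.09], [0.018, 0.27, -0.09], [0.018, 0.27, -0.09]], "gripper": [1, 1, 1, 1, 1, 1, 1, 1, 1, 1, 1, 1]}}

```text
time: 6.92
position: [0.552, -0.3307, 0.1155]
tool_rot: [0.996, -0.092, 0.001, 0.002]
ft_force: [0.8, 0.9, -0.5]
grip_width: 0.0004
grip_force: 0.0
```

```bash
python3 -c "
from h import *
delta(jig2w(-.0645,0,.025),169.73-180)
c=cam('top');d=cam('side')
import pickle;pickle.dump((c,d),open('b.pkl','wb'))
k=8
a=cv2.resize(c['pixels'][180:230,190:240],None,fx=k,fy=k,interpolation=cv2.INTER_CUBIC)
b=cv2.resize(d['pixels'][142:192,238:288],None,fx=k,fy=k,interpolation=cv2.INTER_CUBIC)
cv2.imwrite('pics/a3.png',cv2.convertScaleAbs(np.hstack([a,b]),alpha=1.4))"
```

```text
target [ 0.586  -0.0549  0.025 ] dpos [-0.0173 -0.2777  0.0893] drot [ 0.22 -0.13 -0.28] pos [ 0.552  -0.3307  0.1155] t 6.9167 F [ 0.8  0.9 -0.5]
```

View pics/a3.png

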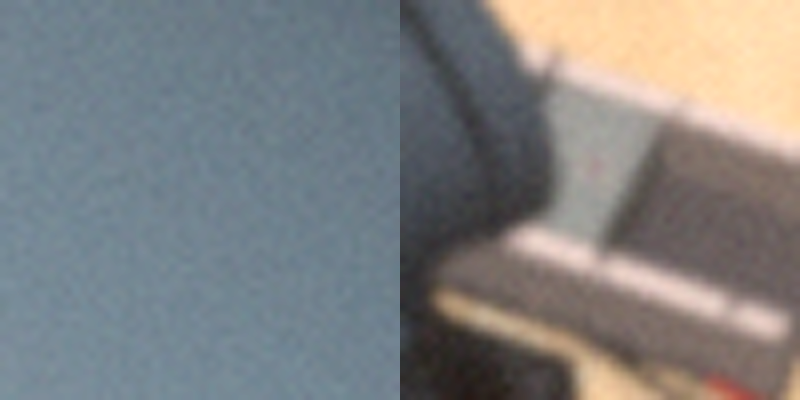

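The arm hides the line in the top view, so I'll swing it clear and measure the line against the marks with intensity profiles.

{"method": "arm_command", "body": {"delta_rot": [[0, 0, 0], [0, 0, 0], [0, 0, 0], [0, 0, 0], [0, 0, 0], [0, 0, 0], [0, 0, 0]], "delta_pos": [[-0.03, 0.03, 0], [-0.06, 0.05, 0], [-0.09, 0.08, 0], [-0.12, 0.1, 0], [-0.14, 0.12, 0], [-0.14, 0.12, 0], [-0.14, 0.12, 0]], "gripper": [1, 1, 1, 1, 1, 1, 1]}}

```text
time: 7.6
position: [0.3934, -0.4157, 0.1153]
tool_rot: [0.996, -0.09, -0.0, -0.001]
ft_force: [0.3, 0.3, -0.0]
grip_width: 0.0007
grip_force: 0.0
```

```bash
cat > line.py <<'E'
from h import *
import sys
def prof(c,xs,ys):
    m=np.array([[proj(c,jig2w(x,y,.046)) for x in xs] for y in ys],np.float32)
    g=cv2.cvtColor(c['pixels'],cv2.COLOR_BGR2GRAY).astype(np.float32)
    return cv2.remap(g,m[...,0],m[...,1],cv2.INTER_CUBIC).mean(0)
xs=np.arange(-.030,.012,.0005)
def dip(p):
    # local-background removed dark dip centroid
    bg=np.polyval(np.polyfit(xs,p,1),xs);i=np.argmin(p-bg);sl=slice(max(0,i-7),i+8)
    w=np.clip(np.max(p[sl])-p[sl],0,None)**2;return 1e3*(w*xs[sl]).sum()/w.sum(),(bg-p)[i]
if __name__=='__main__':
    for n in ('top','side'):
        c=cam(n,sys.argv[1]+n+'.png')
        l=dip(prof(c,xs,np.linspace(-.02,.02,21)));a=dip(prof(c,xs,np.linspace(-.040,-.034,5)));b=dip(prof(c,xs,np.linspace(.034,.040,5)))
        print(n,'line',np.round(l,2),'marks',np.round(a,2),np.round(b,2),'to go mm',round((a[0]+b[0])/2-l[0],2))
        cv2.imwrite('pics/'+sys.argv[1]+n+'z.png',cv2.resize(c['pixels'][150:270,185:250] if n=='top' else c['pixels'][135:195,200:305],None,fx=5,fy=5,interpolation=cv2.INTER_CUBIC))
E
python3 line.py d1
```

```text
top line [-11.64  26.46] marks [-10.75  30.77] [-10.05  34.84] to go mm 1.24
side line [-11.15  21.31] marks [-10.14  25.11] [-9.36 30.26] to go mm 1.4
```

Both views agree on 1.2–1.4 mm still to go, so I'll return for a last tap.

```bash
python3 -c "
from h import *
delta(jig2w(-.082,0,.115),-10.27)"
```

```text
target [ 0.6032 -0.058   0.115 ] dpos [ 0.1423 -0.3881  0.0007] drot [-0.06  0.01  0.15] pos [ 0.3949 -0.4151  0.1153] t 7.7 F [-0.3  0.1  0.7]
```

{"method": "arm_command", "body": {"delta_rot": [[0, 0, 0], [0, 0, 0], [0, 0, 0], [0, 0, 0], [0, 0, 0], [0, 0, 0], [0, 0, 0], [0, 0, 0], [0, 0, 0], [0, 0, 0], [0, 0, 0], [0, 0, 0]], "delta_pos": [[0.014, -0.038, 0], [0.028, -0.076, 0], [0.042, -0.114, 0], [0.056, -0.152, 0], [0.07, -0.19, 0], [0.084, -0.228, 0], [0.098, -0.266, 0], [0.112, -0.304, 0], [0.126, -0.342, 0], [0.142, -0.388, 0], [0.142, -0.388, 0], [0.142, -0.388, 0]], "gripper": [1, 1, 1, 1, 1, 1, 1, 1, 1, 1, 1, 1]}}

```text
time: 8.7
position: [0.6036, -0.0548, 0.1152]
tool_rot: [0.996, -0.085, 0.0, -0.0]
ft_force: [0.4, -0.6, 0.2]
grip_width: 0.0007
grip_force: 0.0
```

```bash
python3 -c "
from h import *
delta(jig2w(-.082,0,.026),-10.27)"
```

```text
target [ 0.6032 -0.058   0.026 ] dpos [0.0001 0.0033 0.0892] drot [-0.03 -0.02  0.52] pos [ 0.6036 -0.0548  0.1152] t 8.7 F [ 0.4 -0.6  0.2]
```

{"method": "arm_command", "body": {"delta_rot": [[0, 0, 0], [0, 0, 0], [0, 0, 0], [0, 0, 0], [0, 0, 0], [0, 0, 0], [0, 0, 0]], "delta_pos": [[0, 0.001, 0.0], [0, 0.001, 0.03], [0, 0.001, 0.06], [0, 0.001, 0.08], [0, 0.001, 0.089], [0, 0.001, 0.089], [0, 0.001, 0.089]], "gripper": [1, 1, 1, 1, 1, 1, 1]}}

```text
time: 9.28
position: [0.602, -0.0621, 0.0264]
tool_rot: [0.996, -0.09, -0.0, 0.0]
ft_force: [0.0, -0.1, 0.1]
grip_width: 0.0004
grip_force: 0.0
```

{"method": "arm_command", "body": {"delta_rot": [[0, 0, 0], [0, 0, 0], [0, 0, 0], [0, 0, 0], [0, 0, 0], [0, 0, 0], [0, 0, 0]], "delta_pos": [[-0.003, 0, 0], [-0.006, 0, 0], [-0.009, 0, 0], [-0.012, 0, 0], [-0.014, 0, 0], [-0.014, 0, 0], [-0.014, 0, 0]], "gripper": [1, 1, 1, 1, 1, 1, 1]}}

```text
time: 9.87
position: [0.5884, -0.0584, 0.0266]
tool_rot: [0.996, -0.089, 0.0, 0.0]
ft_force: [0.8, -0.4, -0.6]
grip_width: 0.0004
grip_force: 0.0
```

{"method": "arm_command", "body": {"delta_rot": [[0, 0, 0], [0, 0, 0], [0, 0, 0], [0, 0, 0], [0, 0, 0]], "delta_pos": [[-0.001, 0, 0], [-0.002, 0, 0], [-0.003, 0, 0], [-0.004, 0, 0], [-0.004, 0, 0]], "gripper": [1, 1, 1, 1, 1]}}

```text
time: 10.28
position: [0.5876, -0.0584, 0.0266]
tool_rot: [0.996, -0.089, 0.003, 0.0]
ft_force: [6.2, 0.4, -4.4]
grip_width: 0.0006
grip_force: 2.8
```

{"method": "arm_command", "body": {"delta_rot": [[0, 0, 0], [0, 0, 0], [0, 0, 0]], "delta_pos": [[-0.001, 0, 0], [-0.0015, 0, 0], [-0.0015, 0, 0]], "gripper": [1, 1, 1]}}

```text
time: 10.53
position: [0.5875, -0.0584, 0.0267]
tool_rot: [0.996, -0.089, 0.005, 0.001]
ft_force: [7.7, 0.5, -4.8]
grip_width: 0.0004
grip_force: 3.8
```

{"method": "arm_command", "body": {"delta_rot": [[0, 0, 0], [0, 0, 0], [0, 0, 0]], "delta_pos": [[-0.0007, 0, 0], [-0.0013, 0, 0], [-0.0013, 0, 0]], "gripper": [1, 1, 1]}}

```text
time: 10.78
position: [0.5865, -0.0582, 0.0267]
tool_rot: [0.996, -0.089, 0.005, 0.001]
ft_force: [8.0, 0.0, -4.7]
grip_width: 0.0002
grip_force: 4.0
```

The stop is within about 0.3 mm by kinematics. I'll back off, move toward the cradle with the gripper opening, and check from there.

{"method": "arm_command", "body": {"delta_rot": [[0, 0, 0], [0, 0, 0], [0, 0, 0], [0, 0, 0], [0, 0, 0], [0, 0, -7], [0, 0, -14], [0, 0, -21], [0, 0, -28], [0, 0, -35], [0, 0, -42], [0, 0, -49]], "delta_pos": [[0.01, 0, 0], [0.018, 0, 0], [0.018, 0, -0.04], [0.018, 0, -0.08], [0.01, 0.04, -0.1], [-0.01, 0.08, -0.1], [-0.03, 0.12, -0.1], [-0.05, 0.16, -0.1], [-0.07, 0.2, -0.1], [-0.09, 0.23, -0.1], [-0.12, 0.26, -0.1], [-0.14, 0.28, -0.1]], "gripper": [1, 1, 1, 1, 0, -0.5, -1, -1, -1, -1, -1, -1]}}

```text
time: 11.78
position: [0.4114, -0.2955, 0.1263]
tool_rot: [0.952, 0.305, -0.0, -0.0]
ft_force: [1.2, -1.1, -0.6]
grip_width: 0.0457
grip_force: 0.0
```

```bash
python3 -c "
from h import *
delta([.4935,-.3165,.1],83.2)"
```

```text
target [ 0.4935 -0.3165  0.1   ] dpos [0.0547 0.0648 0.0263] drot [-2.00e-02  1.00e-02 -4.77e+01] pos [ 0.4114 -0.2955  0.1263] t 11.7833 F [ 1.2 -1.1 -0.6]
```

{"method": "arm_command", "body": {"delta_rot": [[0, 0, -7], [0, 0, -14], [0, 0, -21], [0, 0, -28], [0, 0, -35], [0, 0, -42], [0, 0, -47.7], [0, 0, -47.7], [0, 0, -47.7]], "delta_pos": [[0.01, 0.01, 0], [0.02, 0.02, 0], [0.03, 0.03, 0.01], [0.04, 0.045, 0.02], [0.055, 0.065, 0.026], [0.055, 0.065, 0.026], [0.055, 0.065, 0.026], [0.055, 0.065, 0.026], [0.055, 0.065, 0.026]], "gripper": [-1, -1, -1, -1, -1, -1, -1, -1, -1]}}

```text
time: 12.53
position: [0.4947, -0.3152, 0.1]
tool_rot: [0.75, 0.661, -0.0, -0.001]
ft_force: [-0.6, 0.1, 0.7]
grip_width: 0.0863
grip_force: 0.0
```

```bash
python3 line.py d2; python3 -c "
from h import *
delta([.4935,-.3165,.014],83.2)
a=cv2.imread('pics/d2top.png');b=cv2.imread('pics/d2side.png')
k=5
A=cv2.resize(a[150:270,185:260],None,fx=k,fy=k,interpolation=cv2.INTER_CUBIC)
B=cv2.resize(b[180:300,175:260],None,fx=k,fy=k,interpolation=cv2.INTER_CUBIC)
cv2.imwrite('pics/a4.png',cv2.convertScaleAbs(np.hstack([A,B]),alpha=1.3))"
```

```text
top line [-25.04   0.71] marks [-10.36   1.77] [-20.2    1.09] to go mm 9.76
side line [-9.79 21.83] marks [-10.17  25.49] [-9.46 30.62] to go mm -0.03
target [ 0.4935 -0.3165  0.014 ] dpos [-0.0013 -0.0011  0.0863] drot [-0.04 -0.02 -0.44] pos [ 0.4948 -0.3154  0.1003] t 12.6333 F [0.  1.3 0.2]
```

View pics/a4.png

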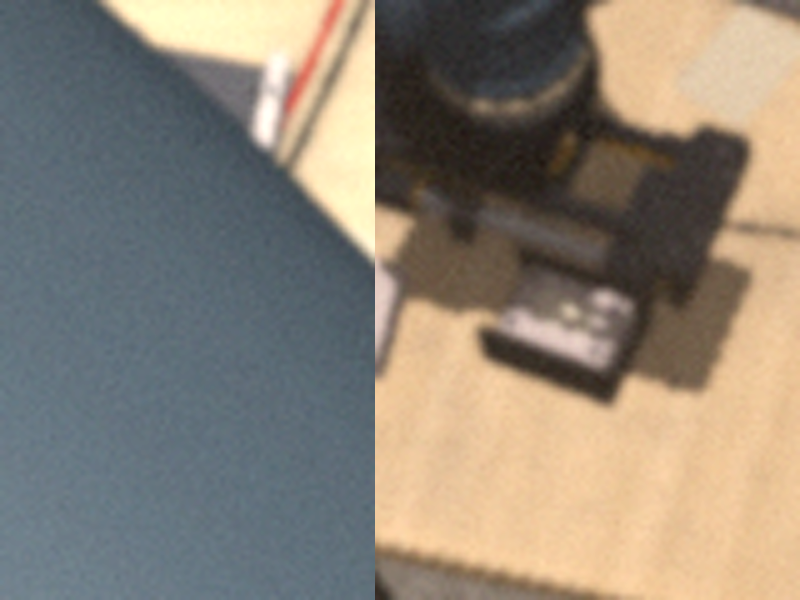

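The side view's line-to-mark error is 0.0 mm, so the stop is on its mark. The fingers straddle the cradle ends, so I'll lower and grip.

{"method": "arm_command", "body": {"delta_rot": [[0, 0, 0], [0, 0, 0], [0, 0, 0], [0, 0, 0], [0, 0, 0], [0, 0, 0], [0, 0, 0]], "delta_pos": [[-0.001, -0.001, 0.02], [-0.001, -0.001, 0.04], [-0.001, -0.001, 0.06], [-0.001, -0.001, 0.075], [-0.001, -0.001, 0.085], [-0.001, -0.001, 0.085], [-0.001, -0.001, 0.085]], "gripper": [-1, -1, -1, -1, -1, -1, -1]}}

```text
time: 13.22
position: [0.4938, -0.3164, 0.0152]
tool_rot: [0.75, 0.662, -0.0, -0.0]
ft_force: [-0.0, -0.2, 0.4]
grip_width: 0.0868
grip_force: 0.0
```

{"method": "arm_command", "body": {"delta_rot": [[0, 0, 0], [0, 0, 0], [0, 0, 0], [0, 0, 0], [0, 0, 0], [0, 0, 0]], "delta_pos": [[0, 0, 0], [0, 0, 0], [0, 0, 0], [0, 0, 0], [0, 0, 0], [0, 0, 0]], "gripper": [0.2, 0.2, 0.2, 0.3, 0.5, 1], "grip_force": 15}}

```text
time: 13.72
position: [0.4921, -0.316, 0.0158]
tool_rot: [0.749, 0.662, -0.001, -0.002]
ft_force: [-4.9, -0.0, 5.4]
grip_width: 0.0599
grip_force: 14.9
```

Gripped at 59.9 mm. Lift.

{"method": "arm_command", "body": {"delta_rot": [[0, 0, 0], [0, 0, 0], [0, 0, 0], [0, 0, 0], [0, 0, 0], [0, 0, 0]], "delta_pos": [[0, 0, 0], [0, 0, -0.01], [0, 0, -0.03], [0, 0, -0.05], [0, 0, -0.07], [0, 0, -0.07]], "gripper": [1, 1, 1, 1, 1, 1], "grip_force": 25}}

```text
time: 14.22
position: [0.4968, -0.3185, 0.0895]
tool_rot: [0.75, 0.662, 0.001, 0.005]
ft_force: [1.0, -0.3, -2.2]
grip_width: 0.0599
grip_force: 24.8
```

```bash
python3 -c "
from h import *
delta([.56,-.175,.085],79.5)
o=status.get_obs();print(o['grip_width'],o['grip_force'],np.degrees(o['q'][5]))"
```

```text
target [ 0.56  -0.175  0.085] dpos [0.1502 0.0449 0.0041] drot [0.46 0.27 3.37] pos [ 0.4968 -0.3185  0.0895] t 14.2167 F [ 1.  -0.3 -2.2]
0.059852708077588725 24.84232485294342 -36.42778746317497
```

{"method": "arm_command", "body": {"delta_rot": [[0, 0, 1], [0, 0, 2], [0, 0, 3.3], [0, 0, 3.3], [0, 0, 3.3], [0, 0, 3.3], [0, 0, 3.3], [0, 0, 3.3]], "delta_pos": [[0.025, 0.007, 0], [0.05, 0.015, 0], [0.08, 0.024, 0], [0.11, 0.033, 0], [0.135, 0.04, 0.0], [0.15, 0.045, 0.0], [0.15, 0.045, 0], [0.15, 0.045, 0]], "gripper": [1, 1, 1, 1, 1, 1, 1, 1]}}

```text
time: 14.88
position: [0.5575, -0.1722, 0.0848]
tool_rot: [0.768, 0.641, -0.0, -0.0]
ft_force: [-0.1, -0.8, -2.0]
grip_width: 0.0598
grip_force: 24.8
```

```bash
python3 -c "
from h import *
delta([.56,-.175,.0117],79.5)
o=status.get_obs();print(o['grip_width'],o['grip_force'],np.degrees(o['q'][5]))"
```

```text
target [ 0.56   -0.175   0.0117] dpos [-0.0023  0.003   0.0731] drot [-0.01 -0.    0.21] pos [ 0.5575 -0.1722  0.0848] t 14.8833 F [-0.1 -0.8 -2. ]
0.05981052987301469 24.842356145381927 -17.837400279991208
```

{"method": "arm_command", "body": {"delta_rot": [[0, 0, 0], [0, 0, 0], [0, 0, 0], [0, 0, 0], [0, 0, 0], [0, 0, 0], [0, 0, 0]], "delta_pos": [[0, 0, 0.02], [0, 0, 0.04], [0, 0, 0.055], [0, 0, 0.063], [0, 0, 0.068], [0, 0, 0.068], [0, 0, 0.068]], "gripper": [1, 1, 1, 1, 1, 1, 1]}}

```text
time: 15.47
position: [0.5575, -0.1739, 0.0175]
tool_rot: [0.769, 0.64, 0.0, 0.0]
ft_force: [-0.7, 1.1, -1.4]
grip_width: 0.0598
grip_force: 24.8
```

{"method": "arm_command", "body": {"delta_rot": [[0, 0, 0], [0, 0, 0], [0, 0, 0], [0, 0, 0]], "delta_pos": [[0, 0, 0.001], [0, 0, 0.002], [0, 0, 0.003], [0, 0, 0.003]], "gripper": [1, 1, 1, 1]}}

```text
time: 15.8
position: [0.5575, -0.1733, 0.0147]
tool_rot: [0.768, 0.64, 0.0, 0.0]
ft_force: [0.4, -0.3, -0.9]
grip_width: 0.0601
grip_force: 24.8
```

{"method": "arm_command", "body": {"delta_rot": [[0, 0, 0], [0, 0, 0], [0, 0, 0], [0, 0, 0], [0, 0, 0]], "delta_pos": [[0, 0, 0.001], [0, 0, 0.002], [0, 0, 0.003], [0, 0, 0.004], [0, 0, 0.004]], "gripper": [1, 1, 1, 1, 1]}}

```text
time: 16.22
position: [0.5574, -0.1732, 0.0118]
tool_rot: [0.768, 0.64, 0.0, 0.0]
ft_force: [-1.5, 1.0, 9.1]
grip_width: 0.06
grip_force: 24.9
```

Down on the desk with about 9 N of contact. Release, rise and turn 90°.

{"method": "arm_command", "body": {"delta_rot": [[0, 0, 0], [0, 0, 0], [0, 0, 0], [0, 0, 0], [0, 0, 0], [0, 0, 0], [0, 0, 7], [0, 0, 14], [0, 0, 21], [0, 0, 28], [0, 0, 35], [0, 0, 42]], "delta_pos": [[0, 0, -0.001], [0, 0, -0.001], [0, 0, -0.001], [0, 0, -0.001], [0, 0, -0.02], [0, 0, -0.045], [0, 0, -0.06], [0, 0, -0.06], [0, 0, -0.06], [0, 0, -0.06], [0, 0, -0.06], [0, 0, -0.06]], "gripper": [0, -0.5, -1, -1, -1, -1, -1, -1, -1, -1, -1, -1]}}

```text
time: 17.22
position: [0.5572, -0.1732, 0.0702]
tool_rot: [0.948, 0.319, -0.0, -0.0]
ft_force: [-0.4, -0.5, 0.2]
grip_width: 0.087
grip_force: 0.0
```

{"method": "arm_command", "body": {"delta_rot": [[0, 0, 7], [0, 0, 14], [0, 0, 21], [0, 0, 28], [0, 0, 35], [0, 0, 42], [0, 0, 48], [0, 0, 48], [0, 0, 48]], "delta_pos": [[0, 0, 0], [0, 0, 0], [0, 0, 0], [0, 0, 0], [0, 0, 0], [0, 0, 0], [0, 0, 0], [0, 0, 0], [0, 0, 0]], "gripper": [-1, -1, -1, -1, -1, -1, -1, -1, -1]}}

```text
time: 17.97
position: [0.5572, -0.1732, 0.0701]
tool_rot: [0.996, -0.089, -0.0, -0.0]
ft_force: [0.3, -0.3, -0.5]
grip_width: 0.0868
grip_force: 0.0
```

```bash
python3 -c "
from h import *
delta([.5574,-.1732,.005],-10.4)
a=cam('top')['pixels'];b=cam('side')['pixels']
k=5
A=cv2.resize(a[150:270,185:265],None,fx=k,fy=k,interpolation=cv2.INTER_CUBIC)
B=cv2.resize(b[140:260,200:280],None,fx=k,fy=k,interpolation=cv2.INTER_CUBIC)
cv2.imwrite('pics/a5.png',cv2.convertScaleAbs(np.hstack([A,B]),alpha=1.3))"
```

```text
target [ 0.5574 -0.1732  0.005 ] dpos [ 0.0002 -0.0001  0.0651] drot [-0.    0.02  0.14] pos [ 0.5572 -0.1732  0.0701] t 17.9667 F [ 0.3 -0.3 -0.5]
```

View pics/a5.png

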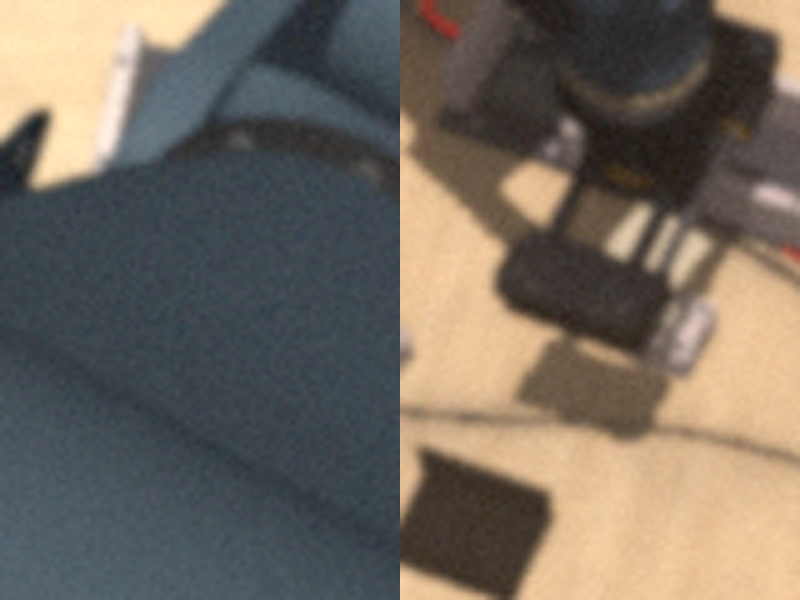

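The module lies flat on the desk at about (690,335) in the right crop, under the open gripper, and the cradle is empty. Lower and grip by the long sides.

{"method": "arm_command", "body": {"delta_rot": [[0, 0, 0], [0, 0, 0], [0, 0, 0], [0, 0, 0], [0, 0, 0], [0, 0, 0]], "delta_pos": [[0, 0, 0.02], [0, 0, 0.04], [0, 0, 0.055], [0, 0, 0.063], [0, 0, 0.063], [0, 0, 0.063]], "gripper": [-1, -1, -1, -1, -1, -1]}}

```text
time: 18.57
position: [0.5572, -0.1732, 0.0072]
tool_rot: [0.996, -0.091, -0.0, -0.0]
ft_force: [-0.0, -0.3, -0.3]
grip_width: 0.0869
grip_force: 0.0
```

{"method": "arm_command", "body": {"delta_rot": [[0, 0, 0], [0, 0, 0], [0, 0, 0], [0, 0, 0], [0, 0, 0], [0, 0, 0], [0, 0, 0], [0, 0, 0], [0, 0, 0]], "delta_pos": [[0, 0, 0], [0, 0, 0], [0, 0, 0], [0, 0, 0], [0, 0, 0], [0, 0, 0], [0, 0, 0], [0, 0, 0], [0, 0, 0]], "gripper": [0, 0, 0, 0.1, 0.2, 0.4, 1, 1, 1], "grip_force": 20}}

```text
time: 19.32
position: [0.5572, -0.1732, 0.0073]
tool_rot: [0.996, -0.091, -0.0, -0.0]
ft_force: [-0.6, 0.4, 1.4]
grip_width: 0.0404
grip_force: 19.9
```

Gripped at 40.4 mm. Lift and carry to above the nest.

{"method": "arm_command", "body": {"delta_rot": [[0, 0, 0], [0, 0, 0], [0, 0, 0], [0, 0, 0], [0, 0, 0], [0, 0, 0]], "delta_pos": [[0, 0, -0.005], [0, 0, -0.025], [0, 0, -0.05], [0, 0, -0.075], [0, 0, -0.083], [0, 0, -0.083]], "gripper": [1, 1, 1, 1, 1, 1], "grip_force": 25}}

```text
time: 19.82
position: [0.5588, -0.174, 0.0926]
tool_rot: [0.996, -0.091, 0.002, 0.001]
ft_force: [0.4, 0.1, -2.0]
grip_width: 0.0397
grip_force: 24.8
```

```bash
python3 -c "
from h import *
delta(jig2w(.0695,0,.09),-10.4)"
```

```text
target [ 0.4541 -0.031   0.09  ] dpos [-0.1289 -0.1217  0.0018] drot [ 0.09 -0.29 -0.02] pos [ 0.5588 -0.174   0.0926] t 19.8167 F [ 0.4  0.1 -2. ]
```

{"method": "arm_command", "body": {"delta_rot": [[0, 0, 0], [0, 0, 0], [0, 0, 0], [0, 0, 0], [0, 0, 0], [0, 0, 0], [0, 0, 0], [0, 0, 0], [0, 0, 0]], "delta_pos": [[-0.015, -0.015, 0], [-0.04, -0.038, 0], [-0.065, -0.061, 0], [-0.09, -0.085, 0], [-0.11, -0.104, 0], [-0.125, -0.118, 0], [-0.129, -0.122, 0], [-0.129, -0.122, 0], [-0.129, -0.122, 0]], "gripper": [1, 1, 1, 1, 1, 1, 1, 1, 1]}}

```text
time: 20.57
position: [0.4535, -0.0304, 0.0899]
tool_rot: [0.996, -0.091, 0.001, 0.0]
ft_force: [0.6, -0.3, -1.3]
grip_width: 0.04
grip_force: 24.8
```

```bash
python3 -c "
from h import *
delta(jig2w(.0695,0,.055),-10.4)"
```

```text
target [ 0.4541 -0.031   0.055 ] dpos [0.0007 0.0004 0.0349] drot [ 0.02 -0.06  0.  ] pos [ 0.4535 -0.0304  0.0899] t 20.5667 F [ 0.6 -0.3 -1.3]
```

{"method": "arm_command", "body": {"delta_rot": [[0, 0, 0], [0, 0, 0], [0, 0, 0], [0, 0, 0], [0, 0, 0]], "delta_pos": [[0, 0, 0.01], [0.0005, 0, 0.02], [0.0005, 0, 0.032], [0.0005, 0, 0.032], [0.0005, 0, 0.032]], "gripper": [1, 1, 1, 1, 1]}}

```text
time: 20.98
position: [0.454, -0.0312, 0.0577]
tool_rot: [0.996, -0.091, 0.0, 0.0]
ft_force: [0.1, -1.3, -0.1]
grip_width: 0.0397
grip_force: 24.8
```

```bash
python3 -c "
from h import *
delta(jig2w(.0695,0,.0213),-10.4)"
```

```text
target [ 0.4541 -0.031   0.0213] dpos [ 0.0001 -0.0002  0.0364] drot [ 0.01 -0.   -0.1 ] pos [ 0.454  -0.0312  0.0577] t 20.9833 F [ 0.1 -1.3 -0.1]
```

{"method": "arm_command", "body": {"delta_rot": [[0, 0, 0], [0, 0, 0], [0, 0, 0], [0, 0, 0], [0, 0, 0], [0, 0, 0], [0, 0, 0]], "delta_pos": [[0, 0, 0.007], [0, 0, 0.014], [0, 0, 0.021], [0, 0, 0.027], [0, 0, 0.031], [0, 0, 0.032], [0, 0, 0.032]], "gripper": [1, 1, 1, 1, 1, 1, 1]}}

```text
time: 21.57
position: [0.4527, -0.0299, 0.0259]
tool_rot: [0.996, -0.091, -0.0, -0.0]
ft_force: [0.6, -0.9, -1.4]
grip_width: 0.04
grip_force: 24.8
```

{"method": "arm_command", "body": {"delta_rot": [[0, 0, 0], [0, 0, 0], [0, 0, 0], [0, 0, 0]], "delta_pos": [[0, 0, 0.001], [0, 0, 0.002], [0, 0, 0.003], [0, 0, 0.003]], "gripper": [1, 1, 1, 1]}}

```text
time: 21.9
position: [0.453, -0.03, 0.0234]
tool_rot: [0.996, -0.091, 0.0, 0.0]
ft_force: [0.3, -0.4, -0.3]
grip_width: 0.0398
grip_force: 24.8
```

{"method": "arm_command", "body": {"delta_rot": [[0, 0, 0], [0, 0, 0], [0, 0, 0], [0, 0, 0], [0, 0, 0]], "delta_pos": [[0.001, 0.0008, 0], [0.0012, 0.0008, 0], [0.0012, 0.0008, 0.001], [0.0012, 0.0008, 0.002], [0.0012, 0.0008, 0.002]], "gripper": [1, 1, 1, 1, 1]}}

```text
time: 22.32
position: [0.4541, -0.0311, 0.0213]
tool_rot: [0.996, -0.091, 0.0, 0.0]
ft_force: [-0.2, 0.4, -0.4]
grip_width: 0.0397
grip_force: 24.8
```

{"method": "arm_command", "body": {"delta_rot": [[0, 0, 0], [0, 0, 0], [0, 0, 0]], "delta_pos": [[0, 0, 0.0005], [0, 0, 0.001], [0, 0, 0.001]], "gripper": [1, 1, 1]}}

```text
time: 22.57
position: [0.4541, -0.0311, 0.0213]
tool_rot: [0.996, -0.091, 0.0, 0.0]
ft_force: [-2.3, 0.2, 9.5]
grip_width: 0.0398
grip_force: 24.9
```

Contact came at exactly the predicted height, with 9.5 N. Release, rise and swing clear.

{"method": "arm_command", "body": {"delta_rot": [[0, 0, 0], [0, 0, 0], [0, 0, 0], [0, 0, 0], [0, 0, 0], [0, 0, 0], [0, 0, 0], [0, 0, 0], [0, 0, 0], [0, 0, 0]], "delta_pos": [[0, 0, -0.001], [0, 0, -0.001], [0, 0, -0.001], [0, 0, -0.001], [0, 0, -0.001], [0, 0, -0.02], [0, 0, -0.05], [0, 0, -0.08], [0, 0, -0.11], [0, 0, -0.12]], "gripper": [0.2, 0, -0.3, -0.6, -1, -1, -1, -1, -1, -1]}}

```text
time: 23.4
position: [0.4557, -0.0314, 0.1436]
tool_rot: [0.996, -0.091, 0.003, 0.001]
ft_force: [0.2, -0.2, 0.6]
grip_width: 0.0846
grip_force: 0.0
```

{"method": "arm_command", "body": {"delta_rot": [[0, 0, 0], [0, 0, 0], [0, 0, 0], [0, 0, 0], [0, 0, 0], [0, 0, 0], [0, 0, 0], [0, 0, 0], [0, 0, 0], [0, 0, 0], [0, 0, 0], [0, 0, 0]], "delta_pos": [[0, 0.04, -0.02], [0, 0.08, -0.02], [0, 0.12, -0.02], [0, 0.16, -0.02], [0, 0.2, -0.02], [0, 0.24, -0.02], [0, 0.28, -0.02], [0, 0.32, -0.02], [0, 0.36, -0.02], [0, 0.4, -0.02], [0, 0.4, -0.02], [0, 0.4, -0.02]], "gripper": [-1, -1, -1, -1, -1, -1, -1, -1, -1, -1, -1, -1]}}

```text
time: 24.4
position: [0.3808, -0.4266, 0.1598]
tool_rot: [0.996, -0.093, 0.0, 0.0]
ft_force: [-0.4, 0.3, -0.4]
grip_width: 0.0868
grip_force: 0.0
```

```bash
python3 line.py f; python3 -c "
from h import *
print(status.get_obs()['position'])
a=cv2.imread('pics/ftop.png');b=cv2.imread('pics/fside.png')
A=cv2.resize(a[150:270,185:250],None,fx=5,fy=5,interpolation=cv2.INTER_CUBIC)
B=cv2.resize(b[135:195,205:300],None,fx=5,fy=5,interpolation=cv2.INTER_CUBIC)
o=np.zeros((600,800,3),np.uint8);o[:,:325]=A;o[:300,325:]=B
cv2.imwrite('pics/a6.png',cv2.convertScaleAbs(o,alpha=1.3))"
```

```text
top line [-10.49  25.85] marks [-10.61  31.58] [-10.02  35.43] to go mm 0.18
side line [-9.74 21.07] marks [-10.01  25.55] [-9.43 30.51] to go mm 0.02
[ 0.38105018 -0.42303567  0.15960235]
```

View pics/a6.png

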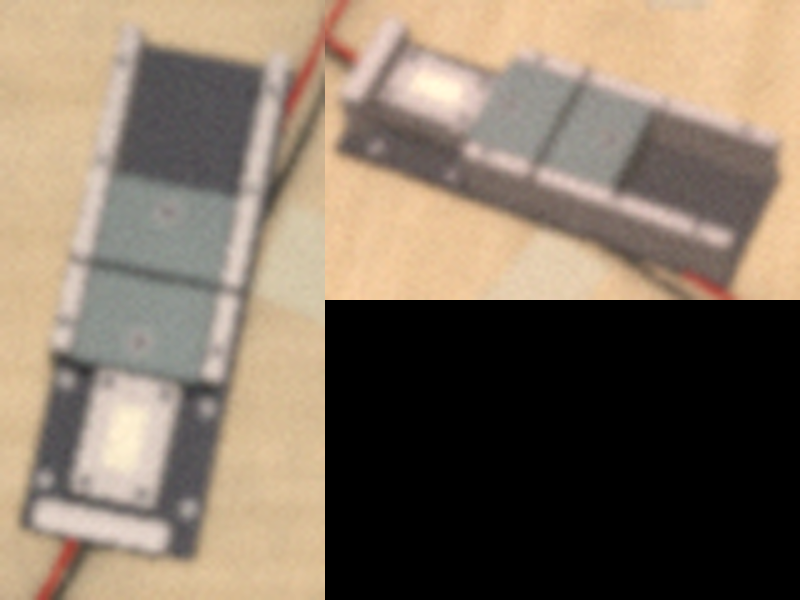

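The line meets both marks (0.0–0.2 mm) and the module lies flat between fence and stop, corners about (100,370) to (157,503) in the left crop. One quick centring check, then hand in.

```bash
python3 -c "
from fit import *
from h import jig2w
M=[(T,t(100,370),-.03,-.02,.04,0),(T,t(182,379),-.03,.02,.04,0),(T,t(157,503),.03,.02,.04,0),(T,t(73,494),.03,-.02,.04,0)]
p,e=fit(M,[.454,-.031,2.96,0],L([T]));print(p[:2],np.degrees(p[2]),e,'want (top cam)',[.5211-.984*.0695,-.0434+.178*.0695],169.6)
"
```

```text
[ 0.45531216 -0.033997  ] 171.02617073775718 0.4260509413707663 want (top cam) [0.452712, -0.031029] 169.6
```

The top view hints at a 2–3 mm offset, though a visible side face may bias it. I'll check using the yellow label's centroid on the lid and the nest's centroid from before, in both cameras.

```bash
cat > chk.py <<'E'
from h import *
import pickle,sys
S0={'top':pickle.load(open('top0.pkl','rb')),'side':pickle.load(open('side0.pkl','rb'))}
def warp(c,img,z,x0,x1,y0,y1,st=.0005):
    xs=np.arange(x0,x1,st);ys=np.arange(y0,y1,st)
    m=np.array([[proj(c,jig2w(x,y,z)) for x in xs] for y in ys],np.float32)
    return xs,ys,cv2.remap(img.astype(np.float32),m[...,0],m[...,1],cv2.INTER_CUBIC)
def edges(v,g,lo,hi):  # strongest rise and fall positions, mm
    d=np.gradient(cv2.GaussianBlur(g.reshape(1,-1),(0,0),2).ravel());k=(v>=lo)&(v<=hi);i=np.where(k)[0]
    return round(1e3*v[i[np.argmax(d[i])]],1),round(1e3*v[i[np.argmin(d[i])]],1)
for n in ('top','side'):
    c=S0[n];im=cv2.imread(f'pics/{sys.argv[1]}{n}.png')
    # label
    xs,ys,w=warp(c,im,.040,.045,.095,-.016,.016);yel=np.clip(w[...,2]-w[...,0]-0.5*((w[...,2]-w[...,0]).max()+np.median(w[...,2]-w[...,0])),0,None)
    X,Y=np.meshgrid(xs,ys);m=(yel>0).astype(np.float32);cov=np.cov(X[m>0],Y[m>0]);a=.5*np.degrees(np.arctan2(2*cov[0,1],cov[0,0]-cov[1,1]))
    print(n,'label xy mm',(1e3*(m*X).sum()/m.sum()).round(1),(1e3*(m*Y).sum()/m.sum()).round(1),'yaw',a.round(1),'ext',np.round(1e3*np.sqrt(12*np.diag(cov)),1))
    g=cv2.cvtColor(im,cv2.COLOR_BGR2GRAY);g0=cv2.cvtColor(c['pixels'],cv2.COLOR_BGR2GRAY)
    for yy in (-.012,0,.012):
        xs,ys,w=warp(c,g,.040,.02,.125,yy-.004,yy+.004);p=w.mean(0);e=(edges(xs,p,.028,.055),edges(xs,p,.09,.102))
        xs,ys,w=warp(c,g,.046,.02,.125,yy-.004,yy+.004);p=w.mean(0);print('  y',yy,'module x edges',e[0][0],e[1][1],'fence face/back(z46)',edges(xs,p,.097,.125),'stop front',edges(xs,p,.025,.05)[1])
    for x in (.055,.085):
        xs,ys,w=warp(c,g,.040,x-.006,x+.006,-.05,.05);p=w.mean(1);print('  x',x,'module y edges',edges(ys,p,-.035,.035))
        xs,ys,w=warp(c,g0,.014,x-.006,x+.006,-.05,.05);p=w.mean(1);print('     nest y edges (before)',edges(ys,p,-.028,.028))
    xs,ys,w=warp(c,g0,.014,.03,.11,-.01,.01);print('  nest x edges',edges(xs,w.mean(0),.035,.1))
    for y in(-.037,.037):
        for x in (-.08,0.02):
            xs,ys,w=warp(c,g,.046,x-.01,x+.01,y-.012,y+.012);p=w.mean(1);print('  wall',x,edges(ys,p,y-.01,y+.01),end='')
    print()
E
python3 chk.py f
```

```text
top label xy mm 67.7 0.1 yaw -1.0 ext [27. 14.]
  y -0.012 module x edges 38.0 97.5 fence face/back(z46) (np.float64(103.5), np.float64(117.5)) stop front 33.5
  y 0 module x edges 38.5 97.5 fence face/back(z46) (np.float64(103.5), np.float64(117.5)) stop front 33.0
  y 0.012 module x edges 38.5 98.0 fence face/back(z46) (np.float64(103.5), np.float64(98.0)) stop front 33.5
  x 0.055 module y edges (np.float64(-20.0), np.float64(21.5))
     nest y edges (before) (np.float64(-20.0), np.float64(16.0))
  x 0.085 module y edges (np.float64(-20.5), np.float64(21.0))
     nest y edges (before) (np.float64(-19.0), np.float64(16.0))
  nest x edges (np.float64(43.0), np.float64(96.5))
  wall -0.08 (np.float64(-41.5), np.float64(-32.5))  wall 0.02 (np.float64(-41.0), np.float64(-34.0))  wall -0.08 (np.float64(31.0), np.float64(41.0))  wall 0.02 (np.float64(46.0), np.float64(40.5))
side label xy mm 69.0 -0.3 yaw -2.8 ext [27.1 13.7]
  y -0.012 module x edges 48.5 98.0 fence face/back(z46) (np.float64(103.5), np.float64(97.0)) stop front 40.5
  y 0 module x edges 54.0 97.5 fence face/back(z46) (np.float64(103.5), np.float64(97.0)) stop front 26.5
  y 0.012 module x edges 38.0 97.5 fence face/back(z46) (np.float64(103.5), np.float64(117.5)) stop front 27.0
  x 0.055 module y edges (np.float64(-17.5), np.float64(22.5))
     nest y edges (before) (np.float64(-19.5), np.float64(15.5))
  x 0.085 module y edges (np.float64(-19.5), np.float64(20.5))
     nest y edges (before) (np.float64(-18.5), np.float64(16.5))
  nest x edges (np.float64(42.0), np.float64(97.5))
  wall -0.08 (np.float64(-42.5), np.float64(-32.0))  wall 0.02 (np.float64(-40.5), np.float64(-35.0))  wall -0.08 (np.float64(30.5), np.float64(41.5))  wall 0.02 (np.float64(31.5), np.float64(41.5))
```

The module sits about 1.7 mm too near the stop, with gaps of about 6 and 2.5 mm. It may also be about 1 mm off sideways. Before regripping I'll get the jig's centreline at the fence.

```bash
cat > chk2.py <<'E'
import sys;sys.argv=['x','f']
import io,contextlib
with contextlib.redirect_stdout(io.StringIO()): from chk import *
for n in ('top','side'):
    c=S0[n];im=cv2.imread(f'pics/f{n}.png');G=[cv2.cvtColor(i,cv2.COLOR_BGR2GRAY) for i in (im,c['pixels'])]
    for k,g in enumerate(G):
        xs,ys,w=warp(c,g,.046,.106,.116,-.045,.045);p=w.mean(1);a=edges(ys,p,-.042,-.022)[0],edges(ys,p,.022,.042)[1]
        q=[]
        for x in np.arange(-.12,.03,.01):
            xs,ys,w=warp(c,g,.046,x-.005,x+.005,-.055,.055);p=w.mean(1)
            q.append([x*1e3,edges(ys,p,-.047,-.037)[0],edges(ys,p,.037,.047)[1],edges(ys,p,-.037,-.027)[1],edges(ys,p,.027,.037)[0]])
        q=np.array(q);f=[np.polyfit(q[:,0],q[:,i],1) for i in (1,2,3,4)]
        print(n,k,'fence y',a,'outer walls: yaw',np.degrees(f[0][0]).round(2),np.degrees(f[1][0]).round(2),'inner',np.degrees(f[2][0]).round(2),np.degrees(f[3][0]).round(2),'centre y at x=0: outer',((f[0][1]+f[1][1])/2).round(2),'inner',((f[2][1]+f[3][1])/2).round(2))
    for y0 in (-.02,.02):
        xs,ys,w=warp(c,G[1],.046,.09,.125,y0-.008,y0+.008);print('   fence face at y',y0,edges(xs,w.mean(0),.095,.125))
E
python3 chk2.py
```

```text
top 0 fence y (np.float64(-34.0), np.float64(30.0)) outer walls: yaw -0.5 -0.54 inner -0.88 0.24 centre y at x=0: outer -0.51 inner -1.16
top 1 fence y (np.float64(-33.5), np.float64(30.0)) outer walls: yaw -0.31 -0.53 inner -0.49 -0.37 centre y at x=0: outer -0.35 inner -1.36
   fence face at y -0.02 (np.float64(103.0), np.float64(117.0))
   fence face at y 0.02 (np.float64(103.0), np.float64(116.5))
side 0 fence y (np.float64(-29.5), np.float64(30.0)) outer walls: yaw 0.96 -0.5 inner -1.27 0.35 centre y at x=0: outer -0.57 inner -1.0
side 1 fence y (np.float64(-26.0), np.float64(30.0)) outer walls: yaw 1.06 -0.24 inner -0.46 -0.42 centre y at x=0: outer -0.57 inner -1.07
   fence face at y -0.02 (np.float64(104.0), np.float64(96.0))
   fence face at y 0.02 (np.float64(103.5), np.float64(115.5))
```

The jig's centreline at the nest is about 1.4 mm to −y of the module, and the module must go 1.7 mm toward the fence. I'll regrip, shift and set it down again.

```bash
python3 -c "
from h import *
delta([.4541,-.0311,.12],-10.4)"
```

```text
target [ 0.4541 -0.0311  0.12  ] dpos [ 0.0009 -0.3986  0.0406] drot [-0.14  0.1  -0.04] pos [ 0.3811 -0.423   0.1596] t 24.5 F [-0.1  0.   0.8]
```

{"method": "arm_command", "body": {"delta_rot": [[0, 0, 0], [0, 0, 0], [0, 0, 0], [0, 0, 0], [0, 0, 0], [0, 0, 0], [0, 0, 0], [0, 0, 0], [0, 0, 0], [0, 0, 0], [0, 0, 0], [0, 0, 0]], "delta_pos": [[0.0, -0.04, 0], [0.0, -0.08, 0.0], [0.0, -0.12, 0.01], [0.0, -0.16, 0.02], [0.0, -0.2, 0.03], [0, -0.24, 0.04], [0.0, -0.28, 0.04], [0.001, -0.32, 0.04], [0.001, -0.36, 0.04], [0.001, -0.39, 0.04], [0.001, -0.399, 0.04], [0.001, -0.399, 0.04]], "gripper": [-1, -1, -1, -1, -1, -1, -1, -1, -1, -1, -1, -1]}}

```text
time: 25.5
position: [0.4536, -0.0287, 0.1204]
tool_rot: [0.996, -0.088, -0.001, -0.0]
ft_force: [0.3, 1.0, 0.2]
grip_width: 0.0871
grip_force: 0.0
```

{"method": "arm_command", "body": {"delta_rot": [[0, 0, 0], [0, 0, 0]], "delta_pos": [[0, 0, 0], [0, 0, 0]], "gripper": [-1, -1]}}

```text
time: 25.67
position: [0.4547, -0.0328, 0.1204]
tool_rot: [0.996, -0.091, 0.0, 0.0]
ft_force: [0.9, -0.8, -0.7]
grip_width: 0.087
grip_force: 0.0
```

```bash
python3 -c "
from h import *
delta([.4541,-.0311,.022],-10.4)"
```

```text
target [ 0.4541 -0.0311  0.022 ] dpos [-0.0009 -0.0016  0.0984] drot [ 0.02 -0.02 -0.03] pos [ 0.4547 -0.0328  0.1204] t 25.6667 F [ 0.9 -0.8 -0.7]
```

{"method": "arm_command", "body": {"delta_rot": [[0, 0, 0], [0, 0, 0], [0, 0, 0], [0, 0, 0], [0, 0, 0], [0, 0, 0], [0, 0, 0], [0, 0, 0]], "delta_pos": [[-0.001, -0.0016, 0.02], [-0.001, -0.0016, 0.04], [-0.001, -0.0016, 0.06], [-0.001, -0.0016, 0.075], [-0.001, -0.0016, 0.088], [-0.001, -0.0016, 0.096], [-0.001, -0.0016, 0.096], [-0.001, -0.0016, 0.096]], "gripper": [-1, -1, -1, -1, -1, -1, -1, -1]}}

```text
time: 26.33
position: [0.454, -0.0314, 0.0242]
tool_rot: [0.996, -0.092, -0.0, -0.0]
ft_force: [0.3, 0.2, -0.1]
grip_width: 0.0872
grip_force: 0.0
```

```bash
python3 -c "
from h import *
delta([.4541,-.0311,.022],-10.4)"
```

```text
target [ 0.4541 -0.0311  0.022 ] dpos [ 0.0001 -0.0003  0.0022] drot [-0.    0.04 -0.12] pos [ 0.454  -0.0314  0.0242] t 26.3333 F [ 0.3  0.2 -0.1]
```

{"method": "arm_command", "body": {"delta_rot": [[0, 0, 0], [0, 0, 0], [0, 0, 0], [0, 0, 0], [0, 0, 0], [0, 0, 0], [0, 0, 0], [0, 0, 0], [0, 0, 0]], "delta_pos": [[0, 0, 0.001], [0, 0, 0.001], [0, 0, 0.001], [0, 0, 0.001], [0, 0, 0.001], [0, 0, 0.001], [0, 0, 0.001], [0, 0, 0.001], [0, 0, 0.001]], "gripper": [0, 0, 0, 0.1, 0.2, 0.4, 1, 1, 1], "grip_force": 20}}

```text
time: 27.08
position: [0.4542, -0.0304, 0.0234]
tool_rot: [0.996, -0.091, 0.0, 0.0]
ft_force: [-0.2, 0.4, 0.7]
grip_width: 0.0401
grip_force: 19.9
```

{"method": "arm_command", "body": {"delta_rot": [[0, 0, 0], [0, 0, 0], [0, 0, 0]], "delta_pos": [[0, 0, -0.002], [0, 0, -0.004], [0, 0, -0.004]], "gripper": [1, 1, 1]}}

```text
time: 27.33
position: [0.4541, -0.0304, 0.0275]
tool_rot: [0.996, -0.091, 0.0, 0.0]
ft_force: [-0.1, 0.9, -0.9]
grip_width: 0.0398
grip_force: 19.9
```

{"method": "arm_command", "body": {"delta_rot": [[0, 0, -0.2], [0, 0, -0.4], [0, 0, -0.4], [0, 0, -0.4]], "delta_pos": [[-0.0008, -0.0007, 0], [-0.0017, -0.0014, 0], [-0.0017, -0.0014, 0], [-0.0017, -0.0014, 0]], "gripper": [1, 1, 1, 1]}}

```text
time: 27.67
position: [0.4525, -0.0286, 0.0273]
tool_rot: [0.996, -0.087, -0.0, -0.0]
ft_force: [0.8, -0.5, -1.4]
grip_width: 0.0397
grip_force: 19.9
```

```bash
python3 -c "
from h import *
delta([.4541-.00167-.00025,-.0311+.0003+.00138,.0233],-10.0)"
```

```text
target [ 0.4522 -0.0294  0.0233] dpos [-0.0002  0.0009  0.004 ] drot [-0.    0.02 -0.01] pos [ 0.4525 -0.0286  0.0273] t 27.6667 F [ 0.8 -0.5 -1.4]
```

{"method": "arm_command", "body": {"delta_rot": [[0, 0, 0], [0, 0, 0], [0, 0, 0], [0, 0, 0], [0, 0, 0]], "delta_pos": [[0, 0.0007, 0.001], [0, 0.0007, 0.002], [0, 0.0007, 0.003], [0, 0.0007, 0.003], [0, 0.0007, 0.003]], "gripper": [1, 1, 1, 1, 1]}}

```text
time: 28.08
position: [0.4525, -0.0294, 0.0242]
tool_rot: [0.996, -0.087, -0.0, -0.0]
ft_force: [0.1, 0.2, -1.1]
grip_width: 0.0401
grip_force: 19.9
```

{"method": "arm_command", "body": {"delta_rot": [[0, 0, 0], [0, 0, 0], [0, 0, 0], [0, 0, 0]], "delta_pos": [[0, 0, 0.0007], [0, 0, 0.0014], [0, 0, 0.0018], [0, 0, 0.0018]], "gripper": [1, 1, 1, 1]}}

```text
time: 28.42
position: [0.4526, -0.0295, 0.0233]
tool_rot: [0.996, -0.087, 0.0, 0.0]
ft_force: [-2.1, 0.1, 8.1]
grip_width: 0.0399
grip_force: 19.9
```

Seated again, with contact at 0.0233 as predicted. Release, clear and recheck.

{"method": "arm_command", "body": {"delta_rot": [[0, 0, 0], [0, 0, 0], [0, 0, 0], [0, 0, 0], [0, 0, 0], [0, 0, 0], [0, 0, 0], [0, 0, 0], [0, 0, 0], [0, 0, 0]], "delta_pos": [[0, 0, -0.001], [0, 0, -0.001], [0, 0, -0.001], [0, 0, -0.001], [0, 0, -0.001], [0, 0, -0.02], [0, 0, -0.05], [0, 0, -0.08], [0, 0, -0.11], [0, 0, -0.12]], "gripper": [0.2, 0, -0.3, -0.6, -1, -1, -1, -1, -1, -1]}}

```text
time: 29.25
position: [0.4543, -0.0299, 0.1458]
tool_rot: [0.996, -0.087, 0.003, 0.001]
ft_force: [0.7, -0.6, 0.6]
grip_width: 0.0844
grip_force: 0.0
```

{"method": "arm_command", "body": {"delta_rot": [[0, 0, 0], [0, 0, 0], [0, 0, 0], [0, 0, 0], [0, 0, 0], [0, 0, 0], [0, 0, 0], [0, 0, 0], [0, 0, 0], [0, 0, 0], [0, 0, 0], [0, 0, 0]], "delta_pos": [[0, 0.04, -0.02], [0, 0.08, -0.02], [0, 0.12, -0.02], [0, 0.16, -0.02], [0, 0.2, -0.02], [0, 0.24, -0.02], [0, 0.28, -0.02], [0, 0.32, -0.02], [0, 0.36, -0.02], [0, 0.4, -0.02], [0, 0.4, -0.02], [0, 0.4, -0.02]], "gripper": [-1, -1, -1, -1, -1, -1, -1, -1, -1, -1, -1, -1]}}

```text
time: 30.25
position: [0.3822, -0.4256, 0.162]
tool_rot: [0.996, -0.089, 0.0, 0.0]
ft_force: [0.4, 0.3, -0.5]
grip_width: 0.0865
grip_force: 0.0
```

```bash
python3 line.py g; python3 chk.py g | grep -E "label|module"
```

```text
top line [-10.52  25.84] marks [-10.77  31.07] [-9.95 34.  ] to go mm 0.17
side line [-9.86 20.64] marks [-10.21  24.56] [-9.36 30.23] to go mm 0.08
top label xy mm 69.5 -1.1 yaw -0.0 ext [26.8 14.3]
  y -0.012 module x edges 40.0 98.5 fence face/back(z46) (np.float64(104.0), np.float64(117.5)) stop front 34.5
  y 0 module x edges 40.0 98.5 fence face/back(z46) (np.float64(104.0), np.float64(117.0)) stop front 35.0
  y 0.012 module x edges 40.0 99.0 fence face/back(z46) (np.float64(104.0), np.float64(116.5)) stop front 34.5
  x 0.055 module y edges (np.float64(-21.5), np.float64(20.0))
  x 0.085 module y edges (np.float64(-21.5), np.float64(19.5))
side label xy mm 70.8 -1.3 yaw -7.9 ext [28.1 14.3]
  y -0.012 module x edges 40.0 99.5 fence face/back(z46) (np.float64(104.0), np.float64(97.0)) stop front 25.0
  y 0 module x edges 40.0 99.0 fence face/back(z46) (np.float64(104.5), np.float64(97.0)) stop front 31.0
  y 0.012 module x edges 39.5 99.0 fence face/back(z46) (np.float64(104.0), np.float64(118.0)) stop front 25.0
  x 0.055 module y edges (np.float64(-18.0), np.float64(20.5))
  x 0.085 module y edges (np.float64(-19.0), np.float64(20.0))
```

The module is now centred at 69.4 mm (jig nest about 69.6) and −1.1 mm (centreline about −1.3), and lined up to within about 0.5°. The stop is on its mark within 0.2 mm.

```bash
python3 -c "
from rig import robot
print(robot.hand_in())"
```

```text
the job is handed in; nothing more can be done
None
```

I handed the job in at about 30 s: the stop is on its mark within about 0.2 mm, and the module is flat on the rest, centred to about 0.3 mm by the last camera check after one regrip to fix a 1.7 mm offset. The result of the judging was not shown.

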